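# Latch the detector cell shut

### The job

Close the black two-part detector cell with the draw latch on its top: swing the wire loop over so that its bar drops behind the hook of the keeper, then press the red lever over, past centre and down on its rubber stop, holding it there with about 15 N for half a second to seat the gasket, never over 20 N. Then let go: the latch alone must hold the two halves together, and the three things beside the cell stay where they are.

Things in the scene. Friction and masses are not known exactly. Their poses are not given: they have to be found in the camera images.
- cell: two-part detector cell fixed to the table. Base plate 225 x 90 mm; black fixed housing x -100 to +12 mm, 76 mm wide, top 46 mm up; black sliding half x +21 to +113 mm, 76 mm wide, top 28 mm up, with a 20 mm wide spine up to 50 mm and an end wall at x +24 up to 45 mm. Origin on the table below the lever's pivot; x points along the latch from lever to keeper, y across, z up. Other notes use these axes
- pivot (a point): axis of the lever, 60 mm above the table, parallel to y; axes as the cell's. The steel pin that carries the loop sits on the lever's inner end, 16 mm from this axis, 0.157 rad past the handle: relative to the pivot it is at x = -16 cos(lever - 0.157), z = 16 sin(lever - 0.157) mm. So the more the lever leans towards the keeper, the farther the loop reaches
- lever (a joint): lever angle, rad: 0 = level, red handle along -x; 1.57 upright; then leaning to the keeper, up to a stop at 1.95. Stays where left (under 1 N of friction). With the loop hooked, closing it below about 1.3 rad takes up to 5 to 12 N square to the handle 50 mm from the pivot, most near 0.8; past dead centre (0.157) the pull reverses. A hard rubber stop, 55 mm from the pivot, set by hand, ends it anywhere from -0.064 to +0.064
- lever_end (a point): centre of the rounded red end of the lever, 64 mm from the pivot axis (overall 67 mm). The lever is 16 mm wide along y and 5 mm thick; level, its upper face is 62.5 mm above the table (59 to 66 mm at the handle when pressed on the stop, as that is set)
- loop (a joint): angle of the wire loop relative to the lever, rad; 0 with both closed. The loop rises from its pin towards the bar at the slope (loop - lever) above the cell's +x. Stays where left (light friction)
- loop_bar (a point): centre of the loop's cross bar, 5 mm round, along y, 72 mm from the loop's pin on the lever. Red knobs 10 mm in diameter at both ends, 38 mm over their outer faces: grip these from above, fingers closing along y; the loop and lever turn freely as the bar is led along. Side wires 4.4 mm thick at y +-13 mm
- keeper_seat (a point): nominal place of the seated bar's centre in the keeper: x +61 mm, z 55 mm when the halves are open. The hook is 12 mm wide: post behind -2.5 mm, lip from x -8 to +3 mm and z +7 to +12 mm from here, open to +x, floor at z -3 mm. The bar must pass down beyond the lip, then in under it. An adjusting screw sets the real hook up to 1.5 mm either way in x from here
- half (a joint): travel of the sliding half towards the fixed half, m: 0 = sprung open, 0.003 to 0.008 when latched; spring about 15 N per mm
- objective_b_mid (a point): microscope objective with a yellow band, 31 mm wide, 50 mm tall, standing beside the cell on its +y side; centre, half-way up
- filter_cube_a_mid (a point): black filter cube with a green window, 41 x 38 x 43 mm, beside the cell on its -y side; centre, half-way up
- lens_tube_a_mid (a point): short black lens tube, 31 mm wide, 30 mm tall, beside the cell on its -y side; centre, half-way up

How it is judged:
On the way, in this order (a step that is already met when the one before it is completed fails the run):
1. the loop's bar is down behind the hook of the keeper, below its lip, with the lever still up (x of loop_bar in the frame of keeper_seat between -0.006 and 0.016 m and z of loop_bar in the frame of keeper_seat between -0.005 and 0.0055 m and value of joint lever above 0.8 rad), for 0.2 s.
2. the lever, with the loop hooked, is held down on its stop with more than 10 N (x of loop_bar in the frame of keeper_seat between -0.006 and 0.0045 m and z of loop_bar in the frame of keeper_seat between -0.005 and 0.0055 m and value of joint lever below 0.09 rad and contact force between the fingers and lever_c0 above 10 N), for 0.3 s.
At the end, for the whole second after the job is handed in: The loop's bar sits under the keeper's lip (-6 to +4.5 mm from the nominal seat along the latch, less than 5.5 mm above it), the lever lies down past centre on its stop (below 0.09 rad), and the sliding half stays drawn in by more than 2.2 mm, held by the latch alone (x of loop_bar in the frame of keeper_seat between -0.006 and 0.0045 m and z of loop_bar in the frame of keeper_seat between -0.005 and 0.0055 m and value of joint lever below 0.09 rad and value of joint half above 0.0022 m); the robot touches nothing.
It fails at once if the lever is pressed with more than 25 N (contact force between the fingers and lever_c0 above 25 N).
It fails at once if the objective beside the cell is moved by more than 10 mm (distance of objective_b_mid from where it was at the start of the episode above 0.01 m).
It fails at once if the filter cube beside the cell is moved by more than 10 mm (distance of filter_cube_a_mid from where it was at the start of the episode above 0.01 m).
It fails at once if the lens tube beside the cell is moved by more than 10 mm (distance of lens_tube_a_mid from where it was at the start of the episode above 0.01 m).
It also fails if it takes over 64 s, if anything falls off the work surface, if the arm or the gripper's body presses on something with over 40 N, if the wrist force passes 120 N, or if a joint passes its speed limit or range.

### The arm

A 6-joint arm with a two-finger parallel gripper is mounted at the origin on a cart in front of the work surface, level with it; the furniture and walls round the work are solid. World frame = base frame: x ahead of the robot, y to its left, z up, the work surface at z = 0. Lengths are in m, angles in rad, forces in N, time in s.
With the tool pointing down it reaches from about 0.325 to 0.75 m from the base axis. Payload 7.6 kg.
Tool frame: the origin (TCP) lies on the centre line of the jaws, within the pads' length; the fingertips stand tcp_to_tips ahead of it and the grasp point (between the pads) lies 6 mm ahead of it (tcp_to_tips is the distance from the TCP to the fingertips, in m); x points along the fingers, z is the direction in which the jaws open and shut, and the axes are right-handed (so a half turn about x gives the same grasp; the last joint's range is limited). The gripper opens to 85 mm and grips with 20 to 120 N. Pads are 22 mm wide; open, the fingers measure 114 mm over their backs; the gripper's body (76 mm by 85 mm) begins 54 mm behind the grasp point. The pads swing forward as they close: fully open they stand 13 mm farther back than shut.
Start: joints at [1.245, 0.052, 1.401, -0, 1.689, -0.07], TCP at [0.133, 0.508, 0.256] pointing down, gripper open.
Joint ranges: [-2.9, 2.9], [-0.91, 2.17], [0.12, 2.37], [-1.06, 4.2], [0.26, 2.73], [-2.93, 2.93]. Speed limits (rad/s): [2.57, 2.57, 3.01, 3.14, 3.14, 3.14].

### API

Orientations are given as a unit quaternion [x, y, z, w].
In Python, from rig import * gives the robot as it stands.
- The arm moves only by the shell command python3 -m creep 'ROWS'. ROWS is text: rows parted by semicolons, each of 5 numbers parted by spaces: the finger opening in mm, from 0 to 85.4, then the shift along the world's x, y, z as a fraction of full scale, then the turn about the world's z as a fraction of full scale. In form: gripper x y z spin; .... A call has 1 to 8 rows; each row is the pose to reach, as a shift and turn from the pose commanded when the call began; what a row does not reach only later rows make up. Full scale, the value 1, is 0.6 m for a shift and 60 degrees for a turn. A row lasts 1/10 s, in which the tool goes at most 50 mm and 8.59 degrees, less where a joint would pass 70% of its speed; a pose out of reach is approached as far as the arm can. A call with a number of a shift or a turn outside -1 to 1 is refused whole. A call with a gripper value outside its range is refused whole. The fingers move at their own pace and stop on an object; the grip force is fixed at half the most. Time passes only in rows, so rows that repeat a pose let the fingers close. It gives the time, the measured TCP pose, the force and the opening at its end, in the units of the state.
- get_state(): the state, without advancing time (a new reading comes with each control period).
- read_camera(name): name is "scene" or "top" or "wrist"; returns (picture, depth): 420x560x3 uint8, red, green, blue; 420x560 float32, m along the optical axis (not along the pixel's ray), 0 where there is no reading.
- calibration(name): a dict with "fx", "fy", "cx", "cy" (pixels), "cam_to_world" (4x4, takes a point from camera to world coordinates); the wrist camera has in their place "T_tool_cam" (4x4, takes a point from camera to tool coordinates, whose origin is the TCP and whose axes are the tool frame's). Camera axes: x right, y down, z forward; pixel columns grow to the right and rows downward; lengths in m; the calibration is good to about 2 mm. A picture is of the moment at which its call begins: read the wrist's pose just before it. calibration takes no time and is no camera call.
- job_done(): hands the job in, once; it reports no verdict.
The state is a dict: "t": time; "joint_positions": joint angles; "qd": joint speeds; "effort": joint torques, N m; "position": TCP position; "orientation": TCP orientation; "contact_force": force on the tool from outside, world axes, zero at the start; "ft_torque": the same for the moment, N m; "finger_gap": finger opening in m.
Only numpy, scipy, OpenCV 4.12 (cv2) and the standard library are available. Lean on these libraries where they do the work, as an engineer would, in place of code of your own. Each camera call takes 0.05 s, during which the arm holds its last target. There are 200 camera calls.

## Working session

There is one attempt and no reset: what is moved stays moved. The work goes in short steps, Python scripts to look and compute and a shell command to move; the robot and the scene stay as the last step left them, time stands still between calls to the robot, and variables do not carry over. Pictures are saved under pics/ and viewed, about 8 in all and at most 12, crops included, and the job is handed in when it is done.

```bash
ls; mkdir -p pics; python3 - <<'E'
from rig import *
import cv2,numpy as np
s=get_state();print(s)
for n in("scene","top"):
    p,d=read_camera(n);np.savez(f"{n}0.npz",p=p,d=d)
    cv2.imwrite(f"pics/{n}0.png",p[:,:,::-1]);print(n,calibration(n))
print(calibration("wrist"))
a=np.hstack([cv2.imread("pics/scene0.png"),cv2.imread("pics/top0.png")])
E
```

```text
pics
{'t': 0.0, 'joint_positions': array([ 1.24470281e+00,  5.28079076e-02,  1.40172684e+00, -1.05815489e-05,
        1.68861757e+00, -7.02942458e-02]), 'qd': array([-0.00084795, -0.00127558, -0.00026797,  0.00118342, -0.00233874,
       -0.00116344]), 'effort': array([-2.07228450e-04, -3.81668615e+01, -3.60188556e+01, -7.27685483e-05,
        6.10143135e-03, -1.77563061e-05]), 'position': array([0.13272631, 0.50766877, 0.25548644]), 'orientation': array([-0.43244851,  0.5601487 ,  0.4318313 ,  0.5592347 ]), 'contact_force': array([ 0.82241617, -0.06882412, -0.04774875]), 'ft_torque': array([-0.01194879,  0.02203924, -0.02159815]), 'finger_gap': 0.0860715090816693}
scene {'fx': 499.99789225361764, 'fy': 499.99789225361764, 'cx': 286.52948380487436, 'cy': 204.02409414911673, 'cam_to_world': array([[ 0.68612462, -0.4849706 ,  0.54225135,  0.06753215],
       [-0.72739837, -0.46878305,  0.50113278, -0.54461305],
       [ 0.01116357, -0.73827229, -0.67441041,  0.68329201],
       [ 0.        ,  0.        ,  0.        ,  1.        ]])}
top {'fx': 497.77979445707047, 'fy': 497.77979445707047, 'cx': 283.7025376292612, 'cy': 208.77861421041047, 'cam_to_world': array([[ 0.00319289, -0.99618835,  0.08716987,  0.50738041],
       [-0.99998885, -0.00287738,  0.00374484, -0.07156439],
       [-0.00347975, -0.08718085, -0.99618642,  0.9190833 ],
       [ 0.        ,  0.        ,  0.        ,  1.        ]])}
{'fx': 330.02409267489844, 'fy': 330.02409267489844, 'cx': 280.9381773692264, 'cy': 213.1157096171902, 'T_tool_cam': array([[-3.11545989e-04, -2.57391124e-01,  9.66307256e-01,
        -1.17130147e-01],
       [-3.85068736e-04, -9.66307200e-01, -2.57391233e-01,
         6.54392437e-02],
       [ 9.99999877e-01, -4.52283920e-04,  2.01935857e-04,
         2.45130898e-04],
       [ 0.00000000e+00,  0.00000000e+00,  0.00000000e+00,
         1.00000000e+00]])}
```

View pics/scene0.png

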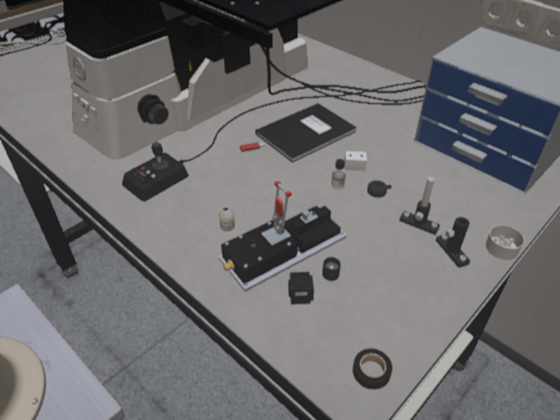

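View pics/top0.png

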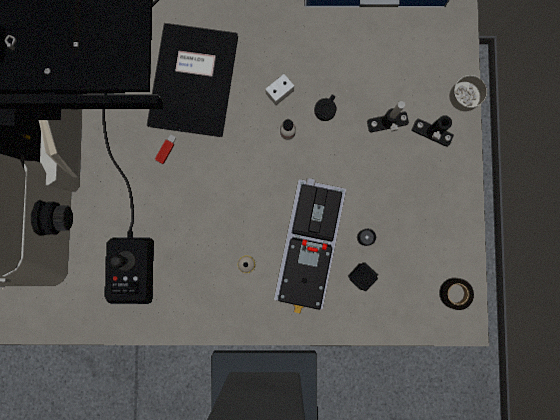

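The scene view shows the cell at (280,245), loop upright with red knobs at (277,184) and (289,194). The top view shows the cell at (312,245), latch running up the image, red parts at about (315,247).

```bash
cat > h.py <<'E'
import cv2,numpy as np
from rig import *
def rays(n,uv,c=None,T=None):
    c=c or calibration(n); T=c["cam_to_world"] if T is None else T
    uv=np.atleast_2d(uv).astype(float)
    d=np.c_[(uv[:,0]-c["cx"])/c["fx"],(uv[:,1]-c["cy"])/c["fy"],np.ones(len(uv))]
    return T[:3,3],d@T[:3,:3].T
def plane(n,uv,z,T=None):
    o,d=rays(n,uv,T=T); return o+d*((z-o[2])/d[:,2])[:,None]
def tri(a,b):
    (o1,d1),(o2,d2)=a,b; d1=d1[0];d2=d2[0]
    s=np.linalg.lstsq(np.c_[d1,-d2],o2-o1,rcond=None)[0]
    p,q=o1+s[0]*d1,o2+s[1]*d2; return (p+q)/2,np.linalg.norm(p-q)
def red(p,k=60):
    p=p.astype(int); return ((p[...,0]-np.maximum(p[...,1],p[...,2])>k)*255).astype(np.uint8)
def blobs(m,amin=4):
    n,l,s,c=cv2.connectedComponentsWithStats(m); return [(s[i],c[i]) for i in range(1,n) if s[i][4]>=amin]
E
python3 - <<'E'
from h import *
for n,(x0,x1,y0,y1) in dict(scene=(210,360,170,310),top=(260,390,170,320)).items():
    z=np.load(n+"0.npz");p,d=z["p"],z["d"]
    m=red(p); m[:y0]=0;m[y1:]=0;m[:,:x0]=0;m[:,x1:]=0
    o=None
    for s,c in blobs(m):
        k=int(c[1]),int(c[0]); o,r=rays(n,c); print(n,s,c.round(1),d[k],(o+r[0]*d[k]).round(4))
    cv2.imwrite(f"pics/{n}crop.png",cv2.resize(p[y0:y1,x0:x1,::-1],None,fx=4,fy=4,interpolation=cv2.INTER_CUBIC))
    if n=="top":
        g=p.astype(int).min(2); print(np.percentile(g[170:320,260:390],[5,50,90,99]))
a,b=[cv2.imread(f"pics/{n}crop.png") for n in("scene","top")]
h=600;im=np.zeros((600,1120,3),np.uint8);im[:a.shape[0],:a.shape[1]]=a;im[:b.shape[0],600:]=b
cv2.imwrite("pics/both.png",cv2.resize(im,(800,429),interpolation=cv2.INTER_AREA))
# base plate: bright vs table
z=np.load("top0.npz");d=z["d"];p=z["p"]
m=np.zeros(d.shape,np.uint8);o,_=rays("top",[[0,0]])
v,u=np.mgrid[170:320,260:390];o,r=rays("top",np.c_[u.ravel(),v.ravel()]);P=o+r*d[170:320,260:390].reshape(-1,1)
for lo,hi in((.02,.2),(.02,.034),(.034,.2)):
    q=P[(P[:,2]>lo)&(P[:,2]<hi)][:,:2].astype(np.float32);
    mm=np.zeros((400,400),np.uint8);ij=((q-[0.3,-0.35])*1000).astype(int);ij=ij[(ij>=0).all(1)&(ij<400).all(1)];mm[ij[:,0],ij[:,1]]=255
    mm=cv2.morphologyEx(mm,cv2.MORPH_CLOSE,np.ones((7,7)))
    for c in cv2.findContours(mm,cv2.RETR_EXTERNAL,cv2.CHAIN_APPROX_NONE)[0]:
        if cv2.contourArea(c)>300:
            R=cv2.minAreaRect(c);print(lo,hi,"world xy",(R[0][1]/1000+.3,R[0][0]/1000-.35),R[1:],)
E
```

```text
scene [275 181   4   4  12] [276.3 182.3] 0.8273068 [ 0.522  -0.1009  0.1517]
scene [286 191   5   5  19] [287.8 192.8] 0.809703 [ 0.5168 -0.1319  0.1506]
scene [276 197   7  10  32] [278.9 200.6] 0.82985544 [ 0.5116 -0.1169  0.1277]
scene [281 208   1   8   8] [281.  211.5] 0.8384844 [ 0.5098 -0.1236  0.1085]
top [302 239   5   7  24] [304.  242.1] 0.76752585 [ 0.5232 -0.1001  0.1499]
top [322 243   5   7  26] [324.2 246.3] 0.76475203 [ 0.5167 -0.1311  0.152 ]
top [307 247  11   5  40] [312.1 248.9] 0.7909249 [ 0.513  -0.1139  0.1255]
[ 22. 109. 115. 148.]
0.02 0.2 world xy (0.5357200164794922, -0.21753997802734373) ((29.200000762939453, 30.200002670288086), 36.869895935058594)
0.02 0.2 world xy (0.46509979248046873, -0.20959356689453124) ((38.75666427612305, 40.99087142944336), 43.15238952636719)
0.02 0.2 world xy (0.5190189514160156, -0.11567977905273436) ((76.88401794433594, 239.18063354492188), 11.51383113861084)
0.02 0.034 world xy (0.5824937133789063, -0.12862133789062496) ((76.6865005493164, 109.44129943847656), 11.725111961364746)
0.02 0.034 world xy (0.5357200164794922, -0.21753997802734373) ((29.200000762939453, 30.200002670288086), 36.869895935058594)
0.034 0.2 world xy (0.46475001525878906, -0.20974998474121093) ((38.18376159667969, 40.305084228515625), 45.0)
0.034 0.2 world xy (0.51253125, -0.11383941650390622) ((76.64781188964844, 222.60858154296875), 11.0035400390625)
```

View pics/both.png

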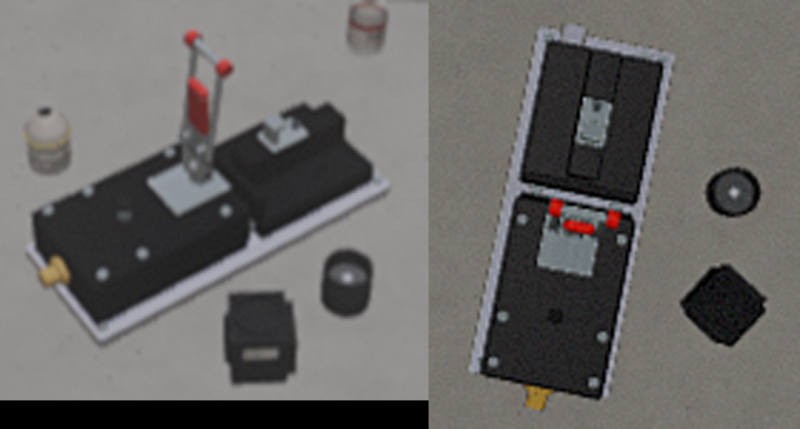

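The composite confirms it: the latch is upright, knobs at crop (556,208) and (613,219), keeper at (594,122), lever nearly vertical. The cell's yaw is about -11°.

```bash
python3 - <<'E'
from h import *
import rig
from scipy.spatial.transform import Rotation as R
print([k for k in dir(rig) if not k.startswith('_')][:40], getattr(rig,'tcp_to_tips',None))
for a,b in (((276.3,182.3),(304,242.1)),((287.8,192.8),(324.2,246.3))):
    print(tri(rays("scene",[a]),rays("top",[b])))
s=get_state();M=R.from_quat(s["orientation"]).as_matrix();print(M.round(3))
print(calibration("wrist").keys())
# plate corners / black tops: housing & sliding half masks in top image
z=np.load("top0.npz");p,d=z["p"],z["d"]
b=((p.max(2)<60)*255).astype(np.uint8);b[:170]=0;b[320:]=0;b[:,:260]=0;b[:,390:]=0
for s_,c in blobs(b,400):
    m=np.zeros_like(b);l=cv2.connectedComponents(b)[1]
    m[l==l[int(c[1]),int(c[0])]]=255
    q=np.argwhere(m)[:,::-1].astype(np.float32)
    for h in(.028,.046):
        w=plane("top",q,h)[:,:2]; r=cv2.minAreaRect((w*1000).astype(np.float32)); print(c,h,r)
E
```

```text
['Unreachable', 'calibration', 'get_state', 'job_done', 'read_camera', 'tcp_to_tips'] 0.025
(array([ 0.52307303, -0.09999848,  0.15053649]), np.float64(0.00032352932750162914))
(array([ 0.51699311, -0.13136993,  0.1502618 ]), np.float64(0.00043225175448583376))
[[-0.    -0.967  0.253]
 [-0.001  0.253  0.967]
 [-1.     0.    -0.001]]
dict_keys(['fx', 'fy', 'cx', 'cy', 'T_tool_cam'])
[316.66839917 212.48960499] 0.028 ((597.2440185546875, -58.58099365234375), (758.09619140625, 1042.857177734375), 0.07801942527294159)
[316.66839917 212.48960499] 0.046 ((595.4296875, -58.843963623046875), (742.782470703125, 1021.791259765625), 0.07812952250242233)
[303.92124212 277.67506751] 0.028 ((471.34765625, -106.29917907714844), (76.896484375, 115.99858093261719), 78.37787628173828)
[303.92124212 277.67506751] 0.046 ((472.0754699707031, -105.5975341796875), (75.3431625366211, 113.65538787841797), 78.37786102294922)
[362.83712121 276.39583333] 0.028 ((465.2389221191406, -209.03863525390625), (42.30220413208008, 41.254539489746094), 47.989173889160156)
[362.83712121 276.39583333] 0.046 ((466.0902404785156, -206.26165771484375), (41.44771194458008, 40.421165466308594), 47.98917007446289)
```

```bash
python3 -m creep '85 0.1 -0.1 0 0; 85 0.16 -0.17 0 0; 85 0.22 -0.24 0 0; 85 0.28 -0.31 0 0; 85 0.33 -0.38 0 0; 85 0.38 -0.45 0 0; 85 0.42 -0.52 0 0; 85 0.45 -0.58 0 0' && python3 -m creep '85 0.03 -0.07 0 0; 60 0.06 -0.14 0 0; 60 0.09 -0.21 0 0.02; 60 0.12 -0.28 0 0.053; 60 0.15 -0.35 0 0.053; 60 0.185 -0.42 0 0.053; 60 0.192 -0.457 0 0.053; 60 0.195 -0.46 0 0.053'
```

```text
t: 0.9
position: [0.3821, 0.1943, 0.256]
orientation: [-0.432, 0.56, 0.432, 0.56]
contact_force: [1.5, -0.2, -0.8]
finger_gap: 0.0852
t: 1.7
position: [0.4985, -0.0822, 0.2554]
orientation: [-0.446, 0.549, 0.447, 0.548]
contact_force: [-0.5, 0.3, -0.0]
finger_gap: 0.0604
```

```bash
cat >> h.py <<'E'
from scipy.spatial.transform import Rotation as R
def wT():
    s=get_state();T=np.eye(4);T[:3,:3]=R.from_quat(s["orientation"]).as_matrix();T[:3,3]=s["position"]
    return s,T@calibration("wrist")["T_tool_cam"]
O=np.array([.5152,-.1144]);Y=np.radians(-11.4);ex=np.array([np.cos(Y),np.sin(Y)]);ey=np.array([-ex[1],ex[0]])
def cell(w): w=np.atleast_2d(w);r=w[:,:2]-O;return np.c_[r@ex,r@ey,w[:,2]].round(4)
E
cat > look.py <<'E'
from h import *;import sys
t=sys.argv[1];s,T=wT();p,d=read_camera("wrist");np.savez(f"w{t}.npz",p=p,d=d,T=T);cv2.imwrite(f"pics/w{t}.png",p[:,:,::-1])
print(s["t"],s["position"],cell(s["position"]),np.degrees(np.arctan2(*R.from_quat(s["orientation"]).as_matrix()[:2,2][::-1])),s["finger_gap"],s["contact_force"].round(2))
for b,c in blobs(red(p),15):
    k=int(c[1]),int(c[0]);o,r=rays("wrist",c,T=T);print(b,c.round(1),cell(o+r[0]*d[k]))
E
python3 look.py a
```

```text
1.7 [ 0.49849532 -0.08224919  0.25536026] [[-0.0227  0.0282  0.2554]] 78.31180700148619 0.06040631097706455 [-0.46  0.3  -0.02]
[234 225  24  18 355] [246.6 234.2] [[-0.0047  0.0011  0.1228]]
[215 251  11  14 126] [220.1 258. ] [[ 0.0038 -0.0154  0.1513]]
[259 251  11  14 140] [263.9 257.6] [[0.0038 0.0161 0.1509]]
[489 284  27  35 512] [501.7 300. ] [[0.1208 0.2993 0.0073]]
```

View pics/wa.png

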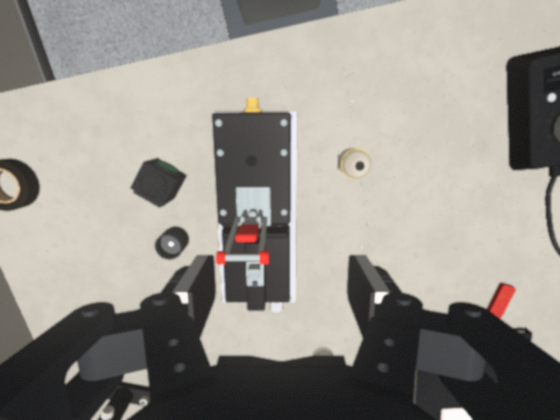

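The wrist view shows the knobs at (220,258) and (264,258), the lever tip at (247,234) and the keeper at (255,272). The knobs agree with the two-view fix to within 1 mm.

```bash
python3 -m creep '60 0 0 0 0; 60 0 0 0 0;60 0 0 0 0' ; python3 look.py b
```

```text
t: 2.05
position: [0.4984, -0.0788, 0.2565]
orientation: [-0.448, 0.547, 0.448, 0.547]
contact_force: [-0.2, -0.1, 0.2]
finger_gap: 0.06
2.05 [ 0.49835268 -0.07875022  0.25650904] [[-0.0236  0.0316  0.2565]] 78.61843243347157 0.05999787864898272 [-0.18 -0.07  0.23]
[230 226  24  17 351] [242.3 234.3] [[-0.0049  0.0012  0.1236]]
[254 251  11  14 141] [259.  257.6] [[0.0035 0.0161 0.1514]]
[212 252  10  13 105] [216.4 257.6] [[ 0.0033 -0.0146  0.1519]]
[486 285  25  32 458] [497.9 299.3] [[0.1192 0.3003 0.0069]]
```

```bash
python3 -m creep '60 0.035 -0.06 0 0; 60 0.035 -0.06 -0.05 0; 60 0.035 -0.06 -0.1 0; 60 0.035 -0.06 -0.14 0;60 0.035 -0.06 -0.169 0;60 0.035 -0.06 -0.169 0' ; python3 look.py c
```

```text
t: 2.7
position: [0.5181, -0.1149, 0.1522]
orientation: [-0.446, 0.548, 0.449, 0.546]
contact_force: [0.3, 0.6, -0.9]
finger_gap: 0.0599
2.7 [ 0.51813511 -0.11489761  0.15216515] [[3.000e-03 1.000e-04 1.522e-01]] 78.56627253535802 0.059927506295978136 [ 0.32  0.65 -0.93]
[ 262  234   38   32 1074] [280.1 250. ] [[-0.0044  0.      0.1201]]
[233 284  18  25 401] [241.4 296.1] [[ 0.0029 -0.0153  0.1515]]
[311 284  17  25 393] [318.8 296.1] [[0.0031 0.0154 0.1512]]
```

View pics/wc.png

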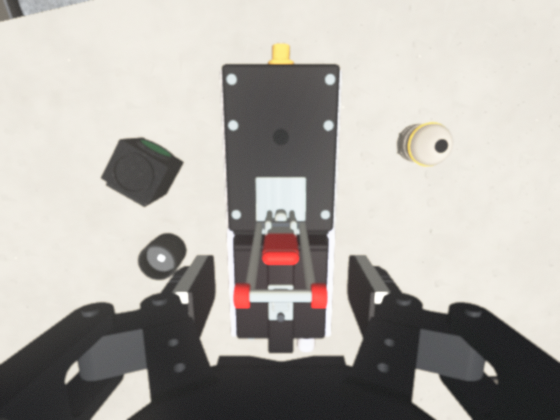

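Jaws straddle the knobs symmetrically (knobs at (241,296) and (319,296)). Closing.

```bash
python3 -m creep '30 0 0 0 0;30 0 0 0 0;30 0 0 0 0;30 0 0 0 0;30 0 0 0 0' ; python3 look.py d
```

```text
t: 3.25
position: [0.5204, -0.1158, 0.1569]
orientation: [-0.449, 0.547, 0.447, 0.548]
contact_force: [1.4, 1.0, 6.9]
finger_gap: 0.0357
3.25 [ 0.52043212 -0.11583884  0.15685248] [[ 0.0054 -0.0004  0.1569]] 78.53527284136507 0.03569589360399729 [1.38 1.01 6.85]
[263 226  37  30 988] [281.2 241.1] [[-4.300e-03  1.000e-04  1.194e-01]]
[236 273  17  25 372] [243.9 285.8] [[ 0.0032 -0.0152  0.1517]]
[311 274  16  24 353] [318.4 285.7] [[0.0035 0.0152 0.1511]]
```

```bash
python3 -m creep '30 0.0147 -0.003 -0.0027 0; 30 0.0273 -0.0055 -0.0058 0; 30 0.0415 -0.0084 -0.0112 0; 30 0.055 -0.0111 -0.0182 0; 30 0.0674 -0.0136 -0.0267 0; 30 0.0774 -0.0156 -0.0352 0; 30 0.0874 -0.0177 -0.0462 0; 30 0.0949 -0.0192 -0.0563 0' ; python3 look.py e
```

```text
t: 4.1
position: [0.5772, -0.1274, 0.1218]
orientation: [-0.448, 0.547, 0.447, 0.548]
contact_force: [-0.4, 0.3, 5.2]
finger_gap: 0.036
4.1 [ 0.57715381 -0.12737922  0.12176975] [[ 0.0633 -0.0005  0.1218]] 78.52938617623035 0.03597530404599252 [-0.43  0.35  5.24]
[ 257  131   50   29 1283] [281.4 145.5] [[0.0044 0.     0.1267]]
[235 267  17  25 366] [242.8 279.4] [[ 0.0578 -0.0155  0.1175]]
[311 267  17  25 349] [319.4 279.4] [[0.0575 0.0152 0.1182]]
```

View pics/we.png

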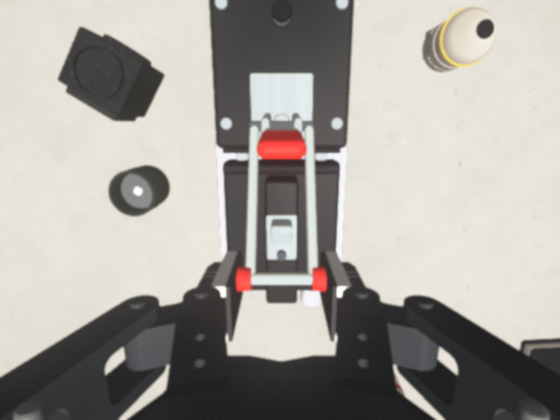

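The loop is following: knobs at (243,279) and (319,279), keeper hook at (282,232), lever tip at (281,145). Continuing the arc to just above the hook level.

```bash
python3 -m creep '30 0.0064 -0.0013 -0.011 0; 30 0.0116 -0.0023 -0.0227 0; 30 0.0152 -0.0031 -0.0347 0; 30 0.0178 -0.0036 -0.049 0; 30 0.0186 -0.0038 -0.0637 0;30 0.0186 -0.0038 -0.0637 0' ; python3 look.py f
```

```text
t: 4.75
position: [0.5873, -0.1294, 0.0819]
orientation: [-0.447, 0.548, 0.448, 0.547]
contact_force: [2.4, 0.6, 3.9]
finger_gap: 0.0356
4.75 [ 0.58730638 -0.1294128   0.08185413] [[ 0.0737 -0.0005  0.0819]] 78.5267182934859 0.035574087121306594 [2.44 0.55 3.95]
[ 241   65   83   38 2760] [281.6  82.8] [[-1.00e-04  0.00e+00  1.27e-01]]
[234 267  18  26 371] [241.9 280.4] [[ 0.0668 -0.0154  0.0813]]
[312 267  16  26 348] [320.1 280.4] [[0.0666 0.0151 0.0815]]
```

View pics/wf.png

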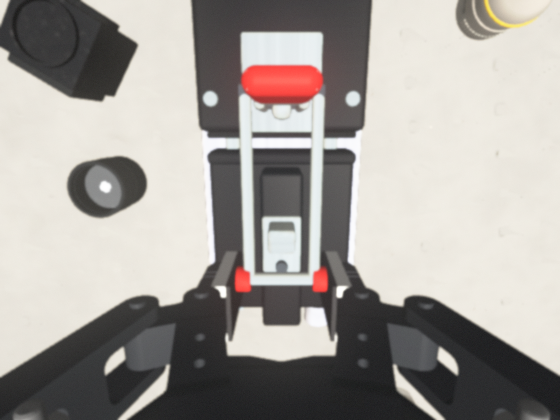

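Bar at row 280, keeper block at rows 215-273, lip at about (282,238). Checking the clearance between bar and lip.

```bash
python3 - <<'E'
from h import *
z=np.load("wf.npz");p,T=z["p"],z["T"]
c=calibration("wrist")
def proj(x,y,h):
    w=np.r_[O+ex*x+ey*y,h];q=np.linalg.inv(T)@np.r_[w,1];return (c["fx"]*q[0]/q[2]+c["cx"],c["fy"]*q[1]/q[2]+c["cy"])
for n,a in dict(lip_in=(.053,0,.067),lip_out=(.064,0,.067),lip_outbot=(.064,0,.062),post=(.0585,0,.067),endwall=(.024,.03,.045)).items(): print(n,np.round(proj(*a),1))
print(p[205:295:2,282].mean(1).round().astype(int).tolist())
print([ (x,plane("wrist",[[281,280.4]],x,T=T)) and 0 or cell(plane("wrist",[[281,280.4]],x,T=T)) for x in []], cell(plane("wrist",[[281,280.4]],.0765,T=T)))
cv2.imwrite("pics/f_crop.png",cv2.resize(p[195:300,215:350,::-1],None,fx=5.5,fy=5.5,interpolation=cv2.INTER_CUBIC))
E
```

```text
lip_in [281.3 235.2]
lip_out [281.3 259.5]
lip_outbot [281.3 255.1]
post [281.3 247.4]
endwall [345.8 160.4]
[90, 90, 91, 91, 91, 111, 200, 233, 187, 115, 113, 114, 126, 195, 232, 235, 233, 233, 231, 229, 231, 233, 231, 230, 231, 236, 235, 210, 104, 110, 126, 126, 126, 124, 141, 202, 231, 235, 237, 233, 142, 79, 79, 78, 77]
[] [[ 0.0691 -0.0001  0.0765]]
```

View pics/f_crop.png

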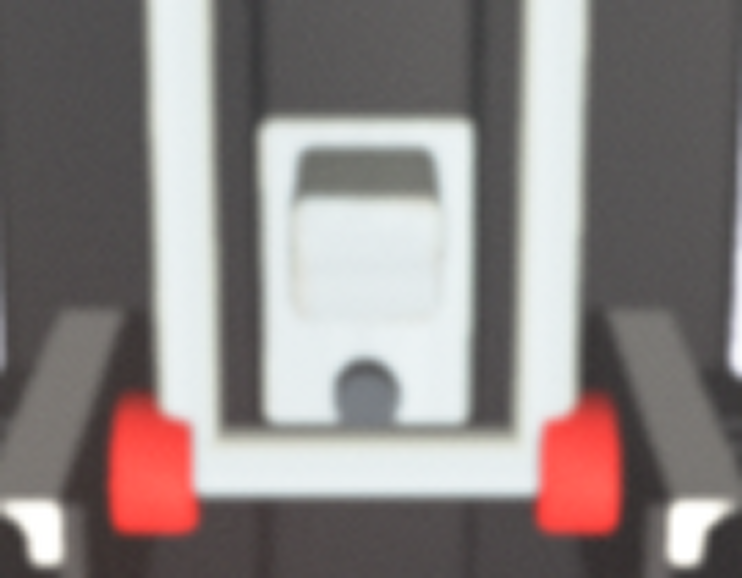

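The lip's outer edge is at row 253, about 5 mm clear of the bar's inner side. Going down with a slight outward lead.

```bash
python3 -m creep '30 0.002 -0.0004 -0.006 0; 30 0.003 -0.0006 -0.012 0; 30 0.003 -0.0006 -0.018 0; 30 0.003 -0.0006 -0.024 0; 30 0.002 -0.0004 -0.03 0;30 0.001 -0.0002 -0.036 0;30 0.001 -0.0002 -0.036 0' ; python3 look.py g
```

```text
t: 5.5
position: [0.5882, -0.1297, 0.0608]
orientation: [-0.448, 0.547, 0.447, 0.548]
contact_force: [1.1, 1.7, 2.6]
finger_gap: 0.0357
5.5 [ 0.58820915 -0.12970576  0.06080431] [[ 0.0746 -0.0006  0.0608]] 78.52152212905895 0.03566080168036153 [1.08 1.74 2.55]
[ 228   93  110   53 4930] [282.2 119.9] [[ 0.0091 -0.0002  0.1779]]
[234 265  17  26 356] [241.3 279.3] [[ 0.0672 -0.0158  0.0601]]
[313 265  16  26 330] [321.1 279.4] [[0.0663 0.0151 0.0623]]
```

```bash
python3 -m creep '30 -0.003 0.0006 -0.001 0; 30 -0.006 0.0012 -0.002 0; 30 -0.009 0.0018 -0.002 0; 30 -0.011 0.0022 -0.002 0; 30 -0.013 0.0026 -0.002 0;30 -0.013 0.0026 -0.002 0;30 -0.013 0.0026 -0.002 0' ; python3 look.py h
```

```text
t: 6.25
position: [0.5797, -0.128, 0.0598]
orientation: [-0.447, 0.548, 0.448, 0.547]
contact_force: [-1.4, 2.3, 3.9]
finger_gap: 0.0355
6.25 [ 0.57974653 -0.12798249  0.05976768] [[ 0.066  -0.0006  0.0598]] 78.52681917668313 0.035537929731152114 [-1.35  2.31  3.9 ]
[ 236    0   93   66 5332] [282.   30.7] [[-1.790e-02  1.000e-04  1.027e-01]]
[234 265  17  26 364] [241.3 279. ] [[ 0.0577 -0.0155  0.0608]]
[313 265  16  26 334] [321.1 279.2] [[0.0581 0.0153 0.0602]]
```

View pics/wh.png

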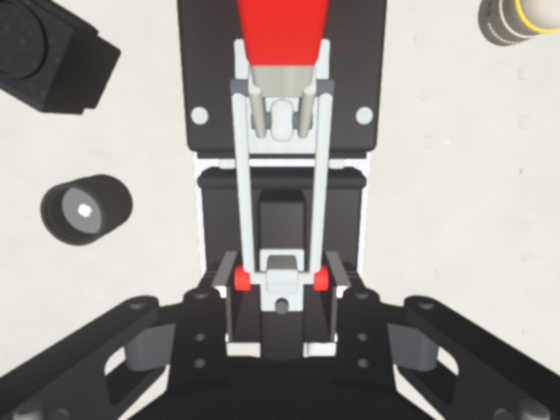

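The lip at (282,278) now covers the bar and the knobs sit on either side of the keeper: hooked, with the lever swung back to the top of the picture. Releasing and rising.

```bash
python3 -m creep '54 0 0 0 0;54 0 0 0 0;54 0 0 0 0;54 0 0 0.03 0;54 0 0 0.08 0;54 0 0 0.14 0;54 0 0 0.2 0;20 0 0 0.25 0' ; python3 look.py i;python3 - <<'E'
from h import *
p,d=read_camera("scene");cv2.imwrite("pics/s1.png",cv2.resize(p[150:310,200:370,::-1],None,fx=3,fy=3,interpolation=cv2.INTER_CUBIC))
m=red(p);m[:150]=0;m[310:]=0;m[:,:200]=0;m[:,370:]=0
for s,c in blobs(m):
    o,r=rays("scene",c);print(s,c,cell(o+r[0]*d[int(c[1]),int(c[0])]))
w=cv2.imread("pics/wi.png");a=cv2.imread("pics/s1.png")
a=cv2.resize(a,None,fx=420/a.shape[0],fy=420/a.shape[0]);im=np.hstack([w,a]);print(im.shape)
cv2.imwrite("pics/i_both.png",cv2.resize(im,None,fx=795/im.shape[1],fy=795/im.shape[1],interpolation=cv2.INTER_AREA))
E
```

```text
t: 7.1
position: [0.5805, -0.1284, 0.2122]
orientation: [-0.448, 0.547, 0.447, 0.548]
contact_force: [-0.2, -0.5, 0.4]
finger_gap: 0.041
7.1 [ 0.58050119 -0.12839627  0.21222696] [[ 0.0668 -0.0008  0.2122]] 78.50999076605827 0.04101313602941136 [-0.21 -0.52  0.4 ]
[ 267   66   30   37 1008] [281.7  83.4] [[-2.340e-02  1.000e-04  1.122e-01]]
[258 190  10  12  97] [262.3 196. ] [[ 0.0587 -0.0161  0.0593]]
[296 190  10  12  98] [300.8 196.1] [[0.059  0.0161 0.0585]]
[552 244   8  20  93] [556.6 255.4] [[0.1339 0.2878 0.0071]]
[263 207  10  11  29] [266.48275862 210.5862069 ] [[-0.0293 -0.0053  0.1206]]
[300 209   4   3   9] [301.44444444 209.88888889] [[0.0598 0.0152 0.0591]]
[311 219   4   5  16] [312.1875 220.8125] [[ 0.0589 -0.0183  0.0587]]
(420, 1006, 3)
```

View pics/i_both.png

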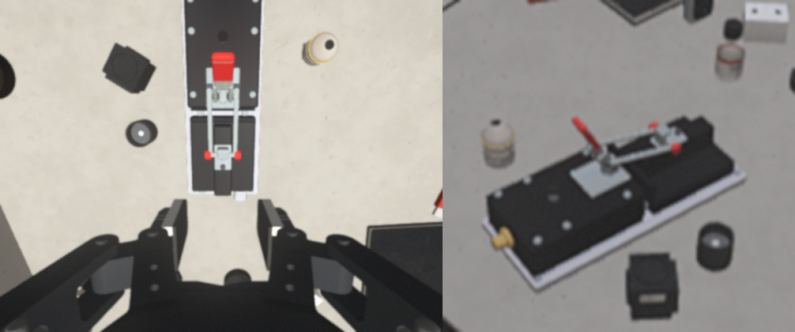

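Left half: bar at the keeper (208–238,155), handle leaning back. Right half confirms the loop lies on the keeper and the lever is about 1.15 rad. Next: closed fingers to the keeper side of the handle.

```bash
python3 -m creep '0 -0.05 0.011 0 0;0 -0.104 0.0225 0 0;0 -0.104 0.0225 -0.03 0;0 -0.104 0.0225 -0.07 0;0 -0.104 0.0225 -0.1 0;0 -0.104 0.0225 -0.13 0;0 -0.104 0.0225 -0.13 0;0 -0.104 0.0225 -0.13 0' ; python3 look.py j;  python3 - <<'E'
from h import *
z=np.load("wj.npz");p,d,T=z["p"],z["d"],z["T"]
v,u=np.mgrid[150:420:6,230:340:6];o,r=rays("wrist",np.c_[u.ravel(),v.ravel()],T=T);P=cell(o+r*d[v.ravel(),u.ravel()][:,None])
q=P[(P[:,2]>.09)&(abs(P[:,1])<.02)&(abs(P[:,0])<.025)];print(len(q),q[np.argsort(q[:,2])[:12]])
E
```

```text
t: 8.0
position: [0.5177, -0.1147, 0.1318]
orientation: [-0.447, 0.548, 0.448, 0.547]
contact_force: [-0.5, 0.2, 0.3]
finger_gap: -0.0003
8.0 [ 0.5177254  -0.1146854   0.13175714] [[0.0025 0.0002 0.1318]] 78.51801511580784 -0.0002835103265125521 [-0.5   0.17  0.33]
[259 203  42  25 951] [279.8 214.7] [[-2.770e-02  1.000e-04  1.194e-01]]
456 [[-0.0202  0.0074  0.1044]
 [-0.0207  0.0019  0.106 ]
 [-0.0207 -0.0062  0.1061]
 [-0.0208 -0.0035  0.1064]
 [-0.0209  0.0046  0.1067]
 [-0.0214 -0.0008  0.1084]
 [-0.0084  0.0046  0.1115]
 [-0.0086 -0.0008  0.1119]
 [-0.0088  0.0019  0.1124]
 [-0.0088 -0.0061  0.1125]
 [-0.0089 -0.0034  0.1127]
 [-0.0043 -0.0086  0.1152]]
```

View pics/wj.png

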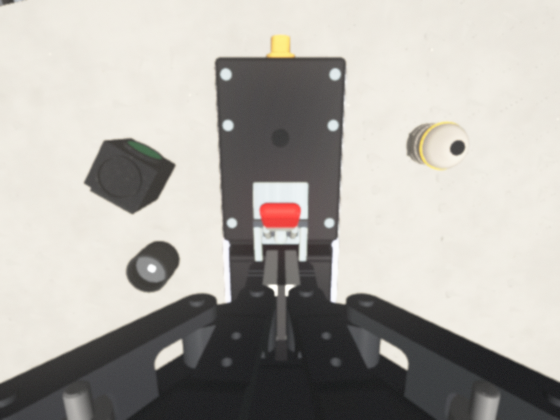

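The closed fingers (tips at (281,270)) are in line with the handle (280,215). Pushing it over along its arc.

```bash
python3 -m creep '0 -0.008 0.0016 0.0004 0;0 -0.0144 0.0029 0.0008 0; 0 -0.018 0.0037 0 0;0 -0.0217 0.0044 -0.0017 0; 0 -0.0255 0.0052 -0.0036 0; 0 -0.0292 0.0059 -0.0057 0;0 -0.0328 0.0066 -0.0077 0;0 -0.0364 0.0074 -0.0097 0'; python3 look.py k
```

```text
t: 8.85
position: [0.4964, -0.1103, 0.1266]
orientation: [-0.448, 0.547, 0.447, 0.548]
contact_force: [2.3, -0.8, 1.6]
finger_gap: -0.0001
8.85 [ 0.49637455 -0.11029033  0.1266043 ] [[-0.0193  0.0003  0.1266]] 78.52426134055995 -8.879113017263107e-05 [ 2.28 -0.85  1.61]
[260 231  40  28 823] [279.2 241.4] [[-3.820e-02 -1.000e-04  1.147e-01]]
```

```bash
python3 -m creep '0 -0.0036 0.0008 -0.0022 0;0 -0.0072 0.0015 -0.0045 0;0 -0.0105 0.0022 -0.0072 0;0 -0.0137 0.0028 -0.0098 0;0 -0.0168 0.0034 -0.0128 0;0 -0.0199 0.004 -0.0158 0;0 -0.0226 0.0046 -0.0192 0;0 -0.0253 0.0051 -0.0227 0'; python3 look.py l
```

```text
t: 9.7
position: [0.4809, -0.1071, 0.1126]
orientation: [-0.448, 0.547, 0.447, 0.548]
contact_force: [3.6, -0.1, 2.0]
finger_gap: -0.0001
9.7 [ 0.48090413 -0.10714398  0.11264044] [[-0.0351  0.0003  0.1126]] 78.52511096665775 -0.00013784801341058036 [ 3.59 -0.12  2.  ]
[ 259  222   42   40 1238] [279.6 237.9] [[-0.0533  0.0001  0.0943]]
```

```bash
cat > sc.py <<'E'
from h import *
for n,(x0,x1,y0,y1) in dict(scene=(200,370,150,310),top=(260,390,170,320)).items():
    p,d=read_camera(n);cv2.imwrite(f"pics/{n}_l.png",p[:,:,::-1])
    m=red(p,45);m[:y0]=0;m[y1:]=0;m[:,:x0]=0;m[:,x1:]=0
    for s,c in blobs(m):
        o,r=rays(n,c);print(n,s,c.round(1),cell(o+r[0]*d[int(c[1]),int(c[0])]))
E
python3 sc.py
```

```text
scene [298 209   4   4  13] [299.4 210.6] [[0.0554 0.0156 0.0593]]
scene [308 219   6   6  22] [310.4 221.5] [[ 0.0549 -0.0183  0.0592]]
scene [249 224  20   8 104] [257.6 227.8] [[-0.047  -0.0043  0.0898]]
top [306 212   5   6  21] [307.7 214.9] [[0.0552 0.0156 0.0568]]
top [324 216   5   6  23] [325.7 218.3] [[ 0.0554 -0.016   0.0591]]
```

Still hooked: the knobs have been drawn about 4 mm towards -x at the same height. Continuing.

```bash
python3 -m creep '0 -0.0025 0.0005 -0.0037 0;0 -0.0049 0.001 -0.0075 0;0 -0.0066 0.0014 -0.0104 0;0 -0.0083 0.0017 -0.0133 0;0 -0.0098 0.002 -0.0163 0;0 -0.0113 0.0023 -0.0193 0;0 -0.012 0.0025 -0.0222 0;0 -0.0127 0.0026 -0.025 0'; python3 look.py m
```

```text
t: 10.65
position: [0.4729, -0.1055, 0.0972]
orientation: [-0.447, 0.548, 0.448, 0.547]
contact_force: [-0.9, -0.3, -0.2]
finger_gap: 0.0003
10.65 [ 0.47294448 -0.10550231  0.09720284] [[-0.0432  0.0004  0.0972]] 78.52203971616348 0.0003353716787111473 [-0.95 -0.32 -0.23]
[ 260  220   40   42 1289] [279.2 237.5] [[-0.0598 -0.0001  0.0738]]
```

```bash
python3 -m creep '0 0 0 -0.0017 0;0 0 0 -0.0033 0;0 0 0 -0.005 0;0 0 0 -0.0065 0;0 0 0 -0.008 0;0 0 0 -0.008 0'; python3 look.py n
```

```text
t: 11.3
position: [0.4733, -0.1056, 0.0927]
orientation: [-0.447, 0.548, 0.448, 0.547]
contact_force: [-0.7, 1.0, -1.1]
finger_gap: -0.0001
11.3 [ 0.47325892 -0.1055793   0.0927259 ] [[-0.0429  0.0004  0.0927]] 78.5262581652999 -5.3655421875894035e-05 [-0.66  0.99 -1.12]
[ 260  215   40   47 1460] [279.4 235.1] [[-0.0595 -0.      0.066 ]]
```

```bash
for i in 1; do python3 -m creep '0 0 0 -0.0008 0;0 0 0 -0.0016 0;0 0 0 -0.0016 0'; done; python3 look.py o|tail -1
```

```text
t: 11.65
position: [0.4733, -0.1056, 0.0919]
orientation: [-0.447, 0.547, 0.448, 0.547]
contact_force: [-0.3, -0.4, -0.4]
finger_gap: 0.0001
[260 229  40  33 927] [279.2 242.8] [[-0.056  -0.0002  0.066 ]]
```

```bash
python3 -m creep '0 0 0 -0.0008 0;0 0 0 -0.0016 0;0 0 0 -0.0016 0';python3 look.py p|tail -1
```

```text
t: 12.0
position: [0.4733, -0.1056, 0.0909]
orientation: [-0.447, 0.548, 0.448, 0.547]
contact_force: [-0.0, 0.1, 0.4]
finger_gap: -0.0003
[ 260  216   41   46 1440] [279.3 235.7] [[-0.0598 -0.0001  0.0659]]
```

```bash
python3 -m creep '0 0 0 -0.0008 0;0 0 0 -0.0016 0;0 0 0 -0.0016 0';python3 look.py q|tail -1
```

```text
t: 12.35
position: [0.4734, -0.1056, 0.0904]
orientation: [-0.448, 0.547, 0.447, 0.548]
contact_force: [-2.1, 0.6, 4.1]
finger_gap: 0.0001
[ 260  216   41   46 1445] [279.4 235.8] [[-0.0601 -0.      0.0668]]
```

```bash
python3 -m creep '0 0 0 -0.0008 0;0 0 0 -0.0016 0;0 0 0 -0.0016 0';python3 look.py r|tail -1
```

```text
t: 12.7
position: [0.4735, -0.1056, 0.0902]
orientation: [-0.448, 0.547, 0.447, 0.548]
contact_force: [-5.4, 1.2, 11.7]
finger_gap: 0.0003
[ 260  216   41   46 1445] [279.4 235.7] [[-0.06   -0.      0.0665]]
```

Contact on the stop at about 13 N; a touch more, then hold.

```bash
python3 -m creep '0 0 0 -0.0003 0;0 0 0 -0.0003 0;0 0 0 -0.0003 0;0 0 0 -0.0003 0;0 0 0 -0.0003 0;0 0 0 -0.0003 0'
```

```text
t: 13.35
position: [0.4735, -0.1056, 0.0902]
orientation: [-0.448, 0.547, 0.447, 0.548]
contact_force: [-6.4, 2.4, 11.8]
finger_gap: 0.0002
```

```bash
python3 -m creep '0 0 0 -0.0003 0;0 0 0 -0.0003 0;0 0 0 -0.0003 0;0 0 0 -0.0003 0;0 0 0 -0.0003 0;0 0 0 -0.0003 0;0 0 0 -0.0003 0'
```

```text
t: 14.05
position: [0.4735, -0.1056, 0.0902]
orientation: [-0.448, 0.547, 0.447, 0.548]
contact_force: [-6.9, 1.5, 13.6]
finger_gap: 0.0001
```

15 N held for over half a second. Lifting off and checking.

```bash
python3 -m creep '0 0 0 0.003 0;0 0 0 0.01 0;0 0 0 0.03 0;0 0 0 0.08 0;0 0 0 0.14 0;0 0 0 0.2 0;0 0 0 0.2 0;0 0 0 0.2 0'; python3 look.py s; python3 sc.py; python3 - <<'E'
import cv2,numpy as np
w=cv2.imread("pics/ws.png");a=cv2.imread("pics/scene_l.png")[150:310,200:370]
a=cv2.resize(a,None,fx=420/160,fy=420/160,interpolation=cv2.INTER_CUBIC);im=np.hstack([w,a])
cv2.imwrite("pics/s_both.png",cv2.resize(im,None,fx=795/im.shape[1],fy=795/im.shape[1],interpolation=cv2.INTER_AREA))
E
```

```text
t: 14.85
position: [0.4737, -0.1057, 0.2097]
orientation: [-0.448, 0.547, 0.447, 0.548]
contact_force: [0.3, 0.4, -0.4]
finger_gap: -0.0003
14.85 [ 0.47365473 -0.10567415  0.20972151] [[-0.0425  0.0003  0.2097]] 78.52452397561939 -0.000270159099610091 [ 0.28  0.4  -0.36]
[269 176  24  42 976] [280.4 196.7] [[-0.0517  0.0003  0.0659]]
[533 319  27  37 620] [547.4 337.5] [[0.1212 0.2967 0.0083]]
scene [298 209   4   4  13] [299.4 210.6] [[0.0557 0.016  0.0588]]
scene [308 219   6   6  23] [310.2 221.5] [[ 0.0547 -0.0179  0.0588]]
scene [245 231  22  14 187] [255.2 237.5] [[-0.0498  0.0005  0.064 ]]
top [306 212   5   6  21] [307.7 214.9] [[0.055  0.0157 0.0591]]
top [324 216   5   6  23] [325.6 218.5] [[ 0.055  -0.0159  0.0599]]
```

View pics/s_both.png

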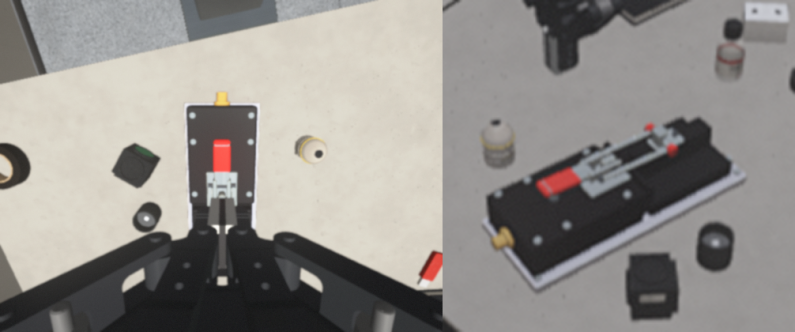

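Everything checks: handle flat at (222,157), loop on the keeper, gap closed, neighbours in place, no contact force. Handing in.

```bash
python3 -c "
from rig import *
print(job_done())"
```

```text
the job is handed in; nothing more can be done
None
```

The cell is latched and the job is handed in at about 15 s of the 64 s allowed; no verdict was reported.

I led the loop's bar over by its knobs, down past the lip and in under the hook. With the fingers closed I pushed the lever over and past centre. I held it on its stop for over a second at about 13 to 15 N. The highest force I read was about 15 N, but I only read it at the end of each move.

Last checks, after lifting off:
- **Lever:** it stays down at about 0.065 rad (limit 0.09).
- **Bar and sliding half:** the bar is still under the lip. Its knobs sit about 4 mm further in than when first hooked, and the gap between the halves looks closed. I did not measure the half's travel itself.
- **Neighbours:** the objective, filter cube and lens tube look unmoved.
- **Robot:** nothing touched, with contact force at noise level.

**Disagreement:** my cell frame seemed about 2 mm off along the latch (the keeper appeared nearer than nominal). The bar's final position along the latch is therefore known only to a few millimetres, at about -4 mm from the nominal seat (limit -6 mm).

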